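# Line up and pin a castle nut

### The arm

A 6-joint arm with a two-finger parallel gripper is mounted at the origin on the work surface. World frame = base frame: x ahead of the robot, y to its left, z up, the work surface at z = 0. Lengths are in mm, angles in rad, forces in N, time in s.
With the tool pointing down it reaches from about 350 to 875 mm from the base axis. Payload 4.2 kg.
Tool frame: the origin (TCP) lies on the centre line of the jaws, within the pads' length; the fingertips stand 25 mm ahead of it and the grasp point (between the pads) lies 6 mm ahead of it; z points along the fingers, y is the direction in which the jaws open and shut (so a half turn about z gives the same grasp; the last joint's range is limited). The gripper opens to 85 mm and grips with 20 to 120 N. Pads are 22 mm wide; open, the fingers measure 114 mm over their backs; the gripper's body (76 mm by 85 mm) begins 54 mm behind the grasp point. The pads swing forward as they close: fully open they stand 13 mm farther back than shut.
Start: joints at [1.499, 0.385, 0.008, 0, -1.194, -0.259], TCP at [202.967, 591.104, 256.312] pointing down, gripper open.
Joint ranges: [-3.14, 3.14], [-1.21, 2.06], [-1.07, 1.41], [-3.16, 2.05], [-2.99, -0.16], [-3.1, 3.1]. Speed limits (rad/s): [2.79, 2.79, 3.14, 3.14, 3.14, 3.14].

### API

Orientations are given as a unit quaternion [x, y, z, w].
In Python, from bench import arm gives the robot as it stands.
- The arm moves only by the tool drive_tool, never from a script. Its argument "plan" is a list of rows, each a list of 2 entries, a list of its own where there are three numbers: the shift along the tool's x, y, z in m, then the turn about the tool's z in degrees. A call has 1 to 12 rows; each row shifts and turns the commanded pose from where the row before left it, along the tool's axes as they then stand; what a row does not reach is not made up. A row lasts 1/8 s, in which the tool goes at most 62.5 mm and 10.7 degrees, less where a joint would pass 70% of its speed; a pose out of reach is approached as far as the arm can. A call with a gripper value outside its range is refused whole. "fingers" is the closure, from -1 (fully open) to 1 (shut), so that 0 is half open, set as the call begins (left out, the last holds). The fingers move at their own pace and stop on an object; the grip force is fixed at half the most. Time passes only in rows, so rows that do not move let the fingers close. It gives the time, the measured TCP pose, the force and the opening at its end, in the units of the state.
- arm.read_state(): the state, without advancing time (a new reading comes with each control period).
- arm.get_image(name): name is "side" or "top" or "wrist"; returns a dict with "image" (400x640x3 uint8, red, green, blue), "K" (3x3 intrinsics, pixels), "R" (3x3) and "t" (3): a world point X has camera coordinates R X + t. Camera axes: x right, y down, z forward; pixel columns grow to the right and rows downward; lengths in mm; the calibration is good to about 2 mm. A picture is of the moment at which its call begins. There is no depth.
- arm.job_done(): hands the job in, once; it reports no verdict.
The state is a dict: "clock": time; "joints": joint angles; "joint_vel": joint speeds; "joint_efforts": joint torques, N m; "position": TCP position; "ee_rot": TCP orientation; "contact_force": force on the tool from outside, world axes, zero at the start; "wrist_torque": the same for the moment, N m; "gripper_width": finger opening in mm.
Only numpy, scipy, OpenCV 4.12 (cv2) and the standard library are available. Lean on these libraries where they do the work, as an engineer would, in place of code of your own. Each camera call takes 0.05 s, during which the arm holds its last target.

### The job

Lock the pivot nut of the blue bell-crank lever: tighten the castle nut (clockwise from above) to the very next slot that lines up with the cross hole in the stud, without going past it or backing it off to the previous slot. Then take the red-handled locking pin from its notched rest and push it through slot and hole until its collar is up against the nut, and let go. Leave the other things on the table where they are.

Things in the scene. Friction and masses are not known exactly. Their poses are not given: they have to be found in the camera images.
- bracket: Fixed pivot bracket: base 120 x 100 x 12 mm, post, blue bell-crank lever (top at 54 mm; arms reach 108 mm at +-45 degrees from x), washer 66 mm across (top at 59), castle nut (59 to 97 mm), upright stud 36 mm across (top at 105 mm). Origin on the stud's axis at table level, z up. The stud's cross hole runs along x; a yellow paint line on the stud's end shows its direction.
- cross_hole (a point): Centre of the cross hole in the stud, 92.5 mm above the table on the stud's axis; its x axis runs along the hole, z up. The hole is 9 x 9 mm, goes right through and is level with the nut's slots; the pin can go in from either end.
- castle_nut (a joint): Nut's turn, rad, grows clockwise from above (tightening). 0: the next slot pair lies along the cross hole (previous: -1.047). Starts -0.85 to -0.22. Brass-coloured hexagon 55 mm across flats, flats 59 to 88 mm above the table, above them a crown 50 mm across with six open slots 9 mm wide and deep, one over the middle of each flat. Friction 0.2 N m, stays where left, does not rise.
- nut_flats (a point): On the nut's axis, half way up the flats, 73.5 mm above the table; its x axis points along one slot and square to one pair of flats (at joint value 0 it is the bracket's x axis).
- pin_rest: Dark steel rod rest, fixed: base 70 x 50 x 8 mm, two notched uprights 6 mm thick, 44 mm wide, 53 mm high, 38 mm apart along its x axis; notches 8 mm wide, floor at 42 mm, hold the pin's shank along x. Origin under the middle of the base.
- lock_pin: Loose 20 g pin along its own x axis, origin on its axis: shank 6 mm across, cone tip at x = +35.5 mm; steel collar 17 mm across, face at -25.5; round red handle 13 mm across from -28.5 to -66.5. On the rest its axis is level, 45 mm above the table, the handle overhanging freely on the rest's -x side. Home, collar against the nut's crown, its origin is at the cross hole's centre, x along the hole.
- spare_nut: Bystander, leave alone: smaller loose steel castle nut, 36 mm across flats, 27 mm high.
- spanner: Bystander, leave alone: steel spanner, about 220 mm long, lying flat.
- hammer: Bystander, leave alone: hammer, about 260 mm long, lying flat.
- wire_brush: Bystander, leave alone: wooden-backed wire brush, about 225 mm long, lying bristles down.
- weld_magnet: Bystander, leave alone: red and steel magnetic welding square, 100 x 70 x 22 mm, lying flat.
- collar: Bystander, leave alone: plain steel collar, 52 mm across, 22 mm high.
Not all that is in view belongs to the job. Leave any yellow look-alike of the lock_pin alone.

How it is judged (in metres and radians):
On the way:
1. the nut has been turned to the next slot and rests there, within 0.08 rad of the cross hole, with the pin still out (value of joint castle_nut between -0.08 and 0.08 rad and velocity of joint castle_nut between -0.1 and 0.1 rad/s and distance between lock_pin and cross_hole above 0.065 m), for 0.2 s.
At the end, for the whole second after the job is handed in: the wanted slot pair lies along the cross hole (nut within 0.12 rad of 0), the pin is through slots and hole and home (its origin within 6 mm of the hole's centre, its axis within 0.14 rad of the hole's, from either end), and at rest (value of joint castle_nut between -0.12 and 0.12 rad and distance between lock_pin and cross_hole below 0.006 m and angle between the x axis of lock_pin and the x axis of cross_hole, either way round below 0.14 rad and linear speed of lock_pin below 0.02 m/s); the robot touches nothing.
It fails at once if the nut is backed off to the previous slot (value of joint castle_nut below -0.97 rad).
It fails at once if the nut is turned past the wanted slot by more than 0.2 rad (value of joint castle_nut above 0.2 rad).
It fails at once if another loose thing on the table is moved more than 30 mm (distance of any of spare_nut, spanner, hammer, wire_brush, weld_magnet, collar from where it was at the start of the episode above 0.03 m).
It also fails if it takes over 56 s, if anything falls off the work surface, if the arm or the gripper's body presses on something with over 40 N, if the wrist force passes 120 N, or if a joint passes its speed limit or range.

## Working session

There is one attempt and no reset: what is moved stays moved. The work goes in short steps, Python scripts to look and compute and a tool call to move; the robot and the scene stay as the last step left them, time stands still between calls to the robot, and variables do not carry over. Pictures are saved under pics/ and viewed, and the job is handed in when it is done.

Besides the shell and the picture viewer there is one more tool, called after "Request:" as name(argument=value, ...), one argument or row to a line, values as JSON. drive_tool: Moves the arm, as the interface text tells. Its arguments: {"type":"object","properties":{"plan":{"type":"array"},"fingers":{"type":"number"}},"required":["plan"]}

```bash
ls; mkdir -p pics; cat > h.py <<'E'
from bench import arm
import cv2,numpy as np,pickle
def snap(n,f):
    d=arm.get_image(n); cv2.imwrite(f'pics/{f}.png',d['image'][:,:,::-1]); pickle.dump(d,open(f'pics/{f}.pkl','wb')); return d
def load(f): return pickle.load(open(f'pics/{f}.pkl','rb'))
def ray(d,u,v):
    r=d['R'].T@np.linalg.solve(d['K'],[u,v,1.]); c=-d['R'].T@np.array(d['t']).ravel(); return c,r
def atz(d,u,v,z):
    c,r=ray(d,u,v); return c+r*(z-c[2])/r[2]
def proj(d,X):
    p=d['K']@(d['R']@np.array(X,float)+np.array(d['t']).ravel()); return p[:2]/p[2]
def crop(f,x0,y0,x1,y1,s,o):
    im=cv2.imread(f'pics/{f}.png')[y0:y1,x0:x1]; cv2.imwrite(f'pics/{o}.png',cv2.resize(im,None,fx=s,fy=s,interpolation=cv2.INTER_CUBIC))
E
python3 - <<'E'
from h import *
for n in ['side','top','wrist']:
    d=snap(n,n+'0'); print(n,ray(d,320,200))
print(arm.read_state())
E
```

```text
pics
side (array([ -74.10965245, -869.44897404,  860.6050293 ]), array([ 0.44761303,  0.64813514, -0.61640003]))
top (array([ 309.22935761,   -4.30870399, 1114.7677995 ]), array([ 0.210565  , -0.00283388, -0.97766516]))
wrist (array([273.55275185, 566.79786833, 373.49841315]), array([-0.29340364,  0.08108452, -0.9527414 ]))
{'clock': 0.15, 'joints': array([ 1.49860669e+00,  3.85388476e-01,  6.96160851e-03, -3.47230667e-04,
       -1.19404720e+00, -2.58600499e-01]), 'joint_vel': array([-0.00080641, -0.00464383,  0.00539938,  0.00420674,  0.00054286,
       -0.00018435]), 'joint_efforts': array([-3.12181528e-04, -3.92678368e+01,  1.88583452e+01,  4.18872178e+00,
       -3.41467843e-03,  1.74486825e-06]), 'position': array([202.84874925, 590.74284582, 255.47696718]), 'ee_rot': array([ 9.86342487e-01, -1.64705094e-01, -8.26107008e-05,  8.50249134e-04]), 'contact_force': array([-0.11998731, -0.00906333,  0.58596171]), 'wrist_torque': array([0.01771006, 0.00457288, 0.06437064]), 'gripper_width': 85.30705518851708}
```

View pics/top0.png

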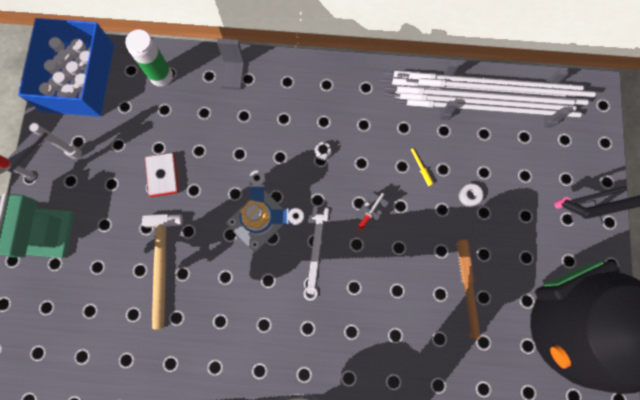

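View pics/side0.png

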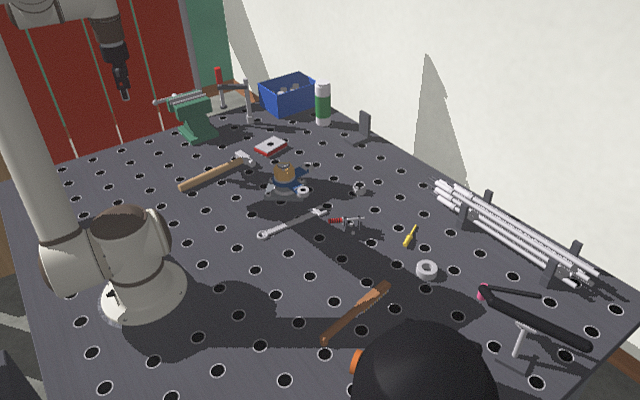

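View pics/wrist0.png

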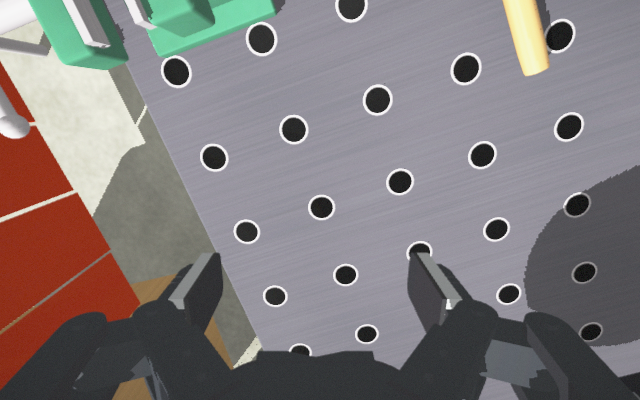

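```bash
python3 - <<'E'
from h import *
crop('top0',215,160,315,260,6,'c1'); crop('top0',300,130,450,240,5,'c2'); crop('side0',240,140,440,260,4,'c3')
d=load('top0')
for n,u,v,z in [('nut',258,213,105),('pin',372,210,45),('yellow',422,167,10),('spare',323,150,27)]: print(n,atz(d,u,v,z))
E
```

```text
nut [487.47660437 124.62647345 105.        ]
pin [ 525.49068452 -128.54834273   45.        ]
yellow [ 648.16956113 -248.24063147   10.        ]
spare [666.72161327  -5.55031043  27.        ]
```

View pics/c1.png

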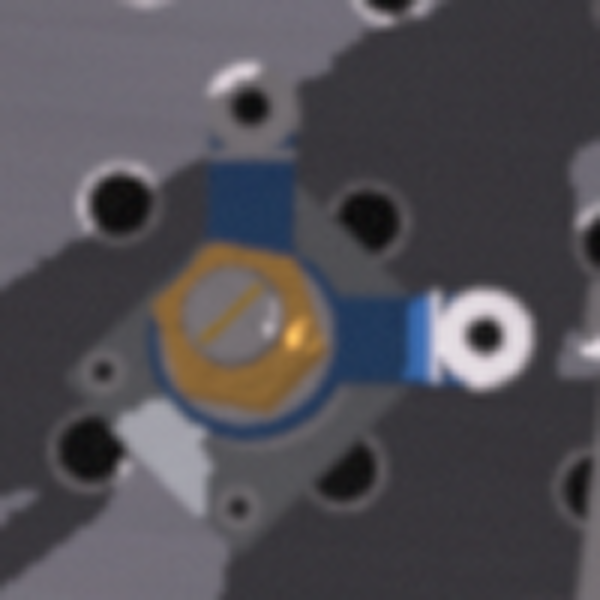

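View pics/c2.png

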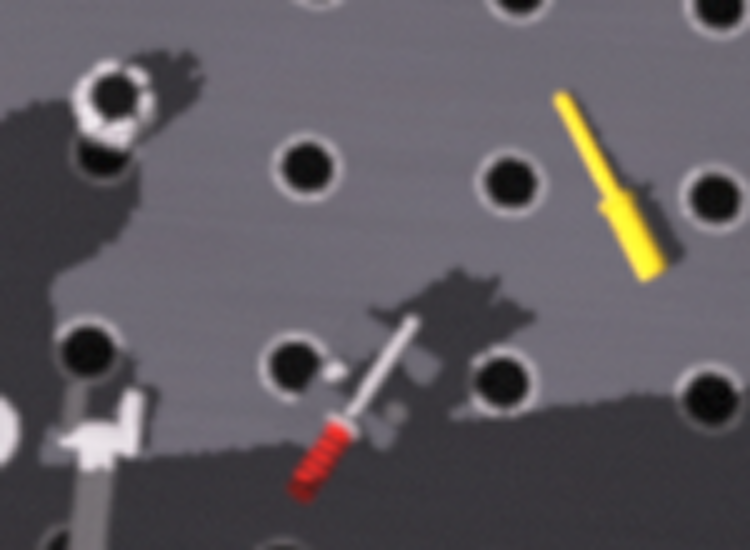

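View pics/c3.png

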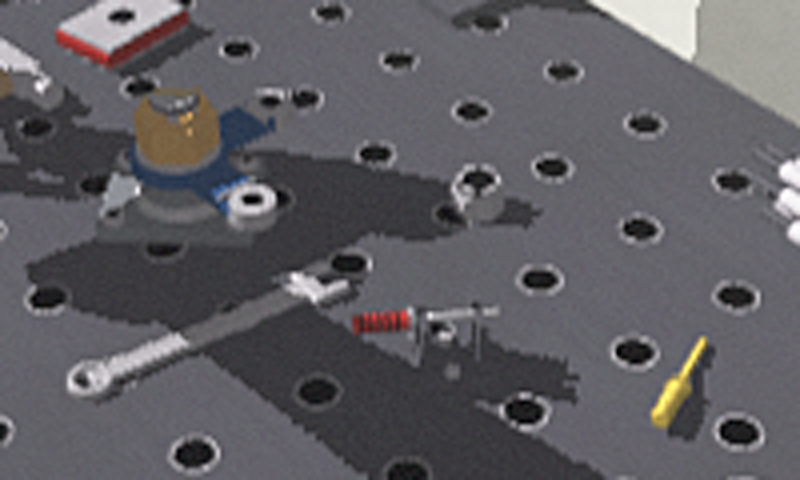

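```bash
cat >> h.py <<'E'
from scipy.spatial.transform import Rotation as Ro
def pose():
    s=arm.read_state(); R=Ro.from_quat(s['ee_rot']).as_matrix(); return s,np.array(s['position']),R
def go(tx,ty,tz,yaw=None):
    "prints tool-frame total shift to target (mm) and turn (deg, about tool z)"
    s,p,R=pose(); y0=np.degrees(np.arctan2(R[1,0],R[0,0]))
    print('clock',round(s['clock'],2),'pos',p.round(1),'yaw',round(y0,2),'tilt',R[:,2].round(4),'F',s['contact_force'].round(1),'w',round(s['gripper_width'],1),'j',np.round(s['joints'],2))
    print('shift mm',(R.T@(np.array([tx,ty,tz])-p)).round(1),'turn',None if yaw is None else round(-(yaw-y0),2))
E
python3 - <<'E'
from h import *
go(487,125,235,-15)
d=load('top0')
f=lambda x,y,k,x0,y0,z: atz(d,x/k+x0,y/k+y0,z)
a=f(232,316,6,215,160,105);print('stud',a)
for q,z in [((205,343),105),((265,288),105),((250,106),54),((485,335),54),((103,372),12),((237,507),12)]: print(q,f(*q,6,215,160,z).round(1))
h=f(300,490,5,300,130,45);t=f(413,321,5,300,130,45);print(h,t,np.linalg.norm(h-t),np.degrees(np.arctan2(*(t-h)[1::-1])))
E
```

```text
clock 0.15 pos [202.8 590.7 255.5] yaw -18.96 tilt [-4.0e-04 -1.7e-03 -1.0e+00] F [-0.1 -0.   0.6] w 85.3 j [ 1.5   0.39  0.01 -0.   -1.19 -0.26]
shift mm [420.1 348.1  21.1] turn -3.96
stud [487.47662791 134.05983031 105.        ]
(205, 343) [476.9 142.7 105. ]
(265, 288) [498.7 123.2 105. ]
(250, 106) [579.  142.6  54. ]
(485, 335) [496.7  44.7  54. ]
(103, 372) [477.7 195.   12. ]
(237, 507) [428.9 137.1  12. ]
[ 481.53474485 -103.34251133   45.        ] [ 564.6886289  -151.17315391   45.        ] 95.92882154180165 -29.907786563482706
```

Request:
drive_tool(
  plan=[
    [[0.042, 0.034, 0.002], 0],
    [[0.042, 0.034, 0.002], 0],
    [[0.042, 0.034, 0.002], 0],
    [[0.042, 0.034, 0.002], 0],
    [[0.042, 0.034, 0.002], 0],
    [[0.042, 0.034, 0.002], 0],
    [[0.042, 0.034, 0.002], 0],
    [[0.042, 0.034, 0.002], 0],
    [[0.042, 0.034, 0.002], -4],
    [[0.042, 0.034, 0.002], -5],
    [[0, 0, 0], 0],
  ],
  fingers=-1,
)

```text
clock: 1.52
position: [494.0, 132.4, 235.6]
ee_rot: [0.996, -0.089, -0.001, 0.0]
contact_force: [-0.6, -0.3, 0.7]
gripper_width: 85.6
```

```bash
python3 - <<'E'
from h import *
go(487,134,235,-10)
snap('wrist','w1'); crop('w1',160,40,480,280,2.5,'w1c')
E
```

```text
clock 1.52 pos [494.  132.4 235.6] yaw -10.25 tilt [-1.1e-03 -9.0e-04 -1.0e+00] F [-0.6 -0.3  0.7] w 85.6 j [ 0.58  0.21 -0.3   0.   -1.07  0.81]
shift mm [-7.1 -0.3  0.6] turn -0.25
```

View pics/w1.png

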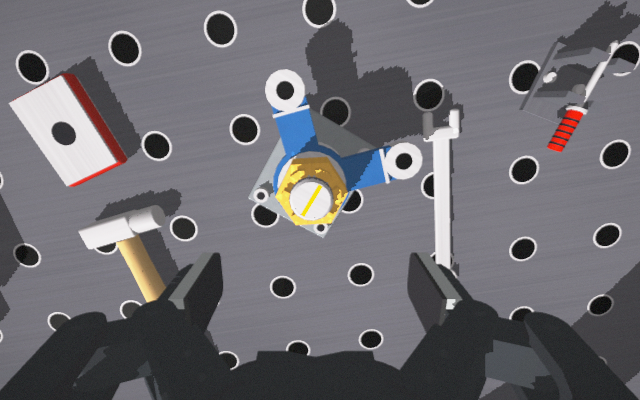

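View pics/w1c.png

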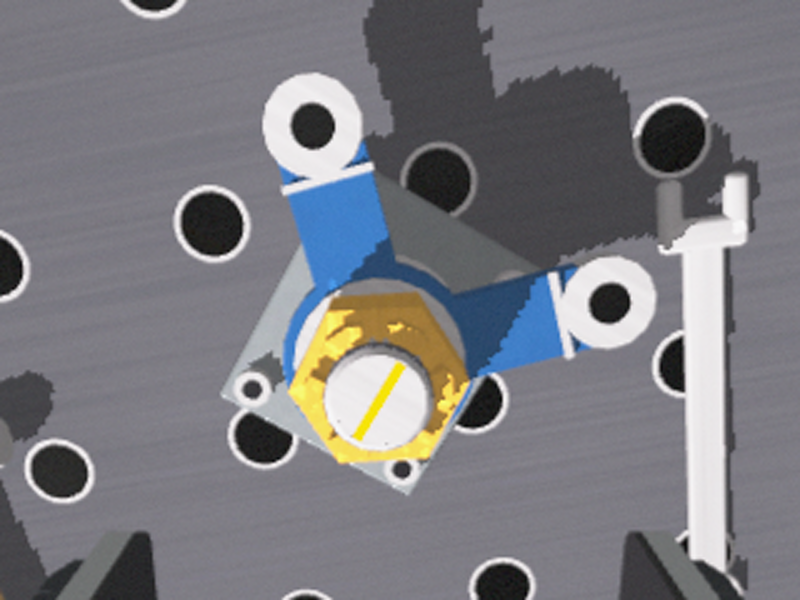

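```bash
python3 - <<'E'
from h import *
crop('w1',265,140,365,240,8,'w1d')
E
```

```text
(no output)
```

View pics/w1d.png

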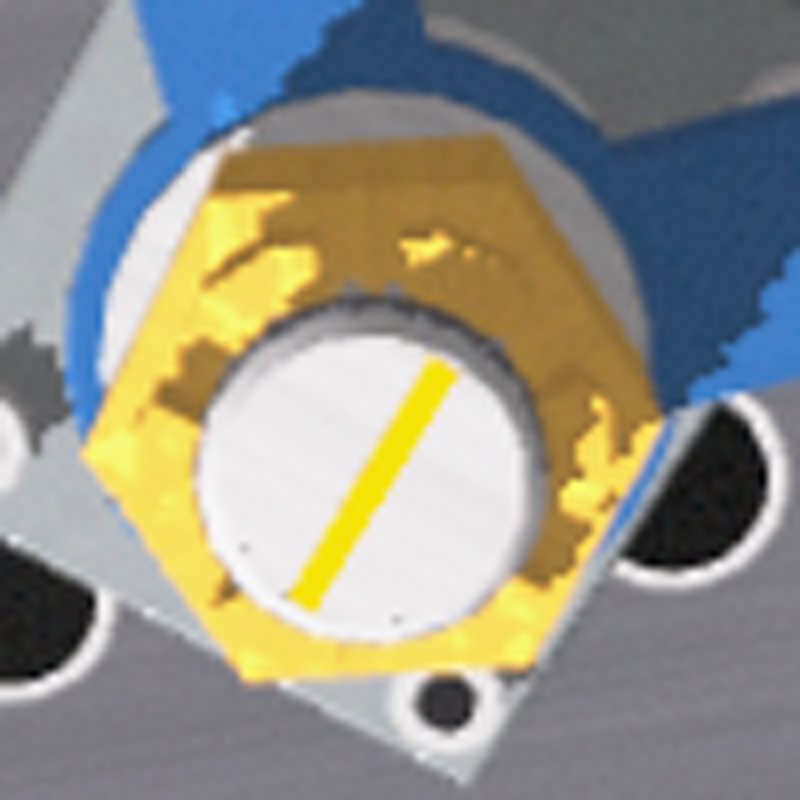

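```bash
cat > m.py <<'E'
from h import *
def hexfit(d,V,z=88):
    from scipy.optimize import least_squares
    P=np.array([atz(d,u,v,z)[:2] for u,v in V]); R=55/np.sqrt(3)
    def res(q):
        c=np.array(q[:2]);r=[]
        for p in P:
            ks=[c+R*np.array([np.cos(q[2]+k*np.pi/3),np.sin(q[2]+k*np.pi/3)]) for k in range(6)]
            r+=list(p-min(ks,key=lambda k:np.linalg.norm(p-k)))
        return r
    best=min((least_squares(res,[*P.mean(0),a]) for a in np.linspace(0,np.pi/3,7)[:-1]),key=lambda s:s.cost)
    r=np.array(best.fun).reshape(-1,2)
    print('hex centre',best.x[:2].round(1),'flat-normal angle mod60',round(np.degrees(best.x[2])%60+30,2)%60,'res',np.linalg.norm(r,axis=1).round(1))
E
python3 - <<'E'
from m import *
d=load('w1'); g=lambda x,y:(265+x/8,140+y/8)
hexfit(d,[g(*q) for q in [(82,455),(247,684),(530,665),(665,415),(208,190)]])
a,b=[atz(d,*g(*q),105) for q in [(444,362),(304,608)]]
print('line',np.degrees(np.arctan2(*(a-b)[1::-1])),'stud c',atz(d,*g(366,486),105))
for q in [(285,90),(403,161)]: print(atz(d,*q,54))
# full-res eyelets
c=np.array(atz(d,*g(366,486),105))[:2]
for q,z in [((285,90),54),((403,161),54)]:
    v=atz(d,*q,z)[:2]-c; print(np.degrees(np.arctan2(v[1],v[0])),np.linalg.norm(v))
E
```

```text
hex centre [489.3 136. ] flat-normal angle mod60 53.29 res [0.2 0.7 0.4 0.4 0.8]
line -38.837530953574586 stud c [489.17230506 136.65782709 105.        ]
[579.41336664 143.9151815   54.        ]
[496.52763061  46.41417146  54.        ]
4.597937785216164 90.5324162276419
-85.34039693092724 90.54290804162594
```

```bash
python3 - <<'E'
from h import *
go(489.2,136.3,130,23.3)
E
```

```text
clock 1.57 pos [493.3 133.7 235.7] yaw -10.18 tilt [-1.1e-03 -4.0e-04 -1.0e+00] F [ 0.3  0.3 -0.1] w 85.2 j [ 0.58  0.21 -0.3  -0.   -1.07  0.81]
shift mm [ -4.3  -1.9 105.7] turn -33.48
```

Request:
drive_tool(
  plan=[
    [[-0.004, -0.002, 0.02], 0],
    [[0, 0, 0.025], -8.4],
    [[0, 0, 0.025], -8.4],
    [[0, 0, 0.02], -8.4],
    [[0, 0, 0.015], -8.3],
    [[0, 0, 0], 0],
    [[0, 0, 0], 0],
  ],
)

```text
clock: 2.45
position: [489.4, 138.7, 132.0]
ee_rot: [0.979, 0.204, 0.001, -0.0]
contact_force: [-0.3, 0.0, -0.4]
gripper_width: 85.3
```

```bash
python3 - <<'E'
from h import *
go(489.2,136.3,88,23.3)
go(489.2,136.3,88,23.3)
snap('wrist','w2')
go(489.2,136.3,88,23.3)
E
```

```text
clock 2.45 pos [489.4 138.7 132. ] yaw 23.5 tilt [ 1.e-03  5.e-04 -1.e+00] F [-0.3  0.  -0.4] w 85.3 j [ 0.6   0.32 -0.44  0.   -0.81  1.38]
shift mm [-1.2  2.1 44. ] turn 0.2
clock 2.45 pos [489.4 138.7 132. ] yaw 23.5 tilt [ 1.e-03  5.e-04 -1.e+00] F [-0.3  0.  -0.4] w 85.3 j [ 0.6   0.32 -0.44  0.   -0.81  1.38]
shift mm [-1.2  2.1 44. ] turn 0.2
clock 2.5 pos [489.6 138.6 132.2] yaw 23.51 tilt [ 1.5e-03  8.0e-04 -1.0e+00] F [-0.4  0.4  0.6] w 85.7 j [ 0.6   0.32 -0.44  0.   -0.8   1.39]
shift mm [-1.3  2.  44.2] turn 0.21
```

View pics/w2.png

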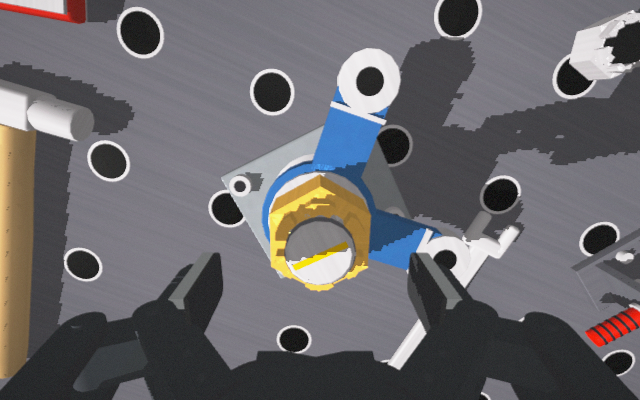

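```bash
python3 - <<'E'
from m import *
d=load('w2'); print(atz(d,320,253,105))
crop('w2',255,165,385,300,6,'w2c')
E
```

```text
[490.76847065 136.79232646 105.        ]
```

View pics/w2c.png

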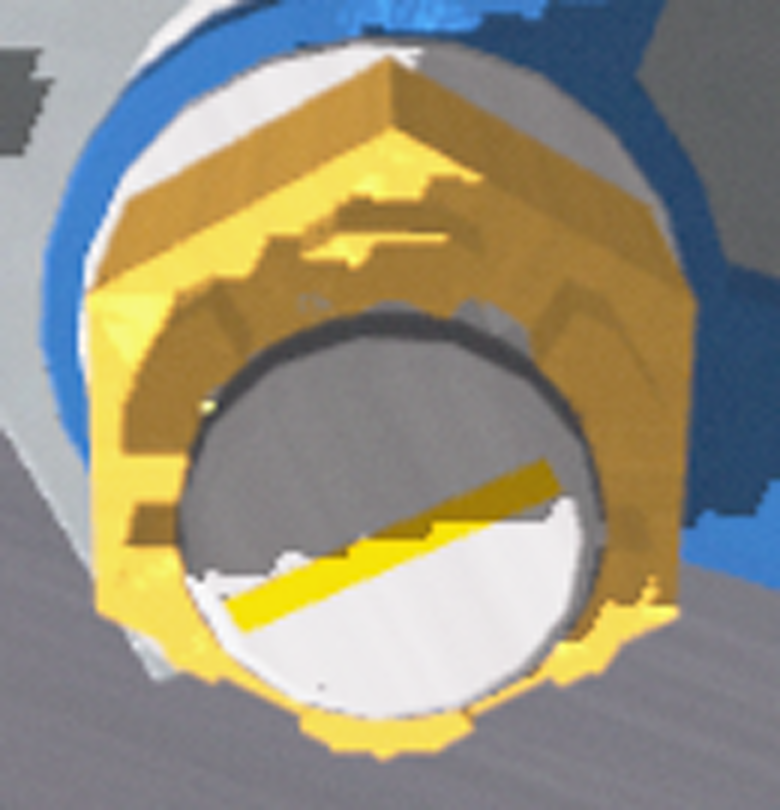

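```bash
python3 - <<'E'
from m import *
d=load('w2'); g=lambda x,y:(255+x/6,165+y/6)
hexfit(d,[g(*q) for q in [(90,295),(390,127),(694,305),(678,612),(96,612)]])
print(atz(d,*g(386,522),105)) 
a,b=[atz(d,*g(*q),105) for q in [(555,475),(236,615)]]
print('line',np.degrees(np.arctan2(*(a-b)[1::-1])),(a+b)/2)
go(490,136.5,88)
E
```

```text
hex centre [489.3 136. ] flat-normal angle mod60 53.08 res [0.3 0.4 0.4 0.3 0.3]
[491.14506083 137.32562949 105.        ]
line -40.49623021923509 [489.36594529 135.84235741 105.        ]
clock 2.5 pos [489.6 138.6 132.2] yaw 23.51 tilt [ 1.5e-03  8.0e-04 -1.0e+00] F [-0.4  0.4  0.6] w 85.7 j [ 0.6   0.32 -0.44  0.   -0.8   1.39]
shift mm [-0.5  2.1 44.2] turn None
```

Request:
drive_tool(
  plan=[
    [[-0.001, 0.002, 0.002], 0.4],
    [[0, 0, 0.014], 0],
    [[0, 0, 0.014], 0],
    [[0, 0, 0.014], 0],
    [[0, 0, 0], 0],
  ],
)

```text
clock: 3.12
position: [488.3, 135.1, 85.6]
ee_rot: [0.98, 0.2, -0.002, 0.001]
contact_force: [0.2, 0.3, 0.7]
gripper_width: 85.4
```

```bash
python3 - <<'E'
from m import *
go(489.4,136.1,88,23.1)
E
```

```text
clock 3.12 pos [488.3 135.1  85.6] yaw 23.13 tilt [-0.0033 -0.0021 -1.    ] F [0.2 0.3 0.7] w 85.4 j [ 0.59  0.39 -0.49 -0.   -0.69  1.38]
shift mm [ 1.4 -0.5 -2.5] turn 0.03
```

Request:
drive_tool(
  plan=[
    [[0.001, 0, -0.002], 0],
    [[0, 0, 0], 0],
    [[0, 0, 0], 0],
    [[0, 0, 0], 0],
    [[0, 0, 0], 0],
    [[0, 0, 0], 0],
  ],
  fingers=1,
)

```text
clock: 3.88
position: [490.7, 136.5, 90.3]
ee_rot: [0.98, 0.201, 0.001, -0.0]
contact_force: [-1.1, 0.6, 6.5]
gripper_width: 53.9
```

```bash
python3 - <<'E'
from m import *
go(489.4,136.1,88,23.1)
print(arm.read_state()['wrist_torque'])
E
```

```text
clock 3.88 pos [490.7 136.5  90.3] yaw 23.15 tilt [ 0.002   0.0011 -1.    ] F [-1.1  0.6  6.5] w 53.9 j [ 0.59  0.38 -0.49  0.   -0.7   1.38]
shift mm [-1.4 -0.2  2.3] turn 0.05
[ 0.24971867  0.37508012 -0.08308004]
```

Request:
drive_tool(
  plan=[
    [[0, 0, 0], 6],
    [[0, 0, 0], 6],
    [[0, 0, 0], 6],
    [[0, 0, 0], 6],
    [[0, 0, 0], 6],
    [[0, 0, 0], 3.5],
    [[0, 0, 0], 0],
    [[0, 0, 0], 0],
  ],
)

```text
clock: 4.88
position: [490.8, 136.1, 90.4]
ee_rot: [0.996, -0.09, 0.001, -0.0]
contact_force: [0.6, -0.7, 6.0]
gripper_width: 53.7
```

```bash
python3 - <<'E'
from m import *
go(489.4,136.1,88,-10.4)
print(arm.read_state()['wrist_torque'])
snap('wrist','w3'); crop('w3',255,165,385,300,6,'w3c')
E
```

```text
clock 4.88 pos [490.8 136.1  90.4] yaw -10.36 tilt [ 1.8e-03  5.0e-04 -1.0e+00] F [ 0.6 -0.7  6. ] w 53.7 j [ 0.59  0.38 -0.49  0.   -0.7   0.8 ]
shift mm [-1.4  0.3  2.4] turn 0.04
[-0.36805477  0.10010131 -0.21447776]
```

View pics/w3.png

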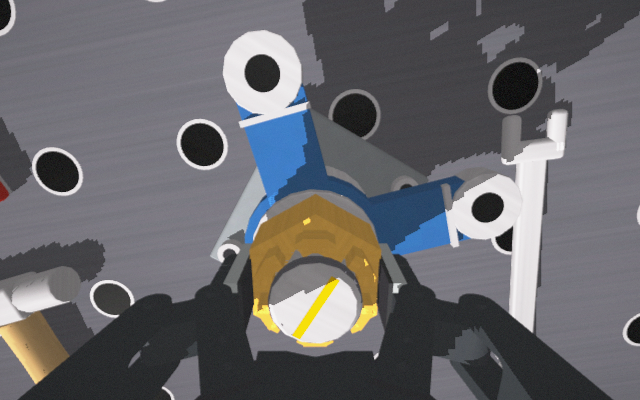

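Request:
drive_tool(
  plan=[
    [[0, 0, 0], 0],
    [[0, 0, 0], 0],
    [[0, 0, 0], 0],
    [[0, 0, 0], 0],
    [[0, 0, -0.03], 0],
    [[0, 0, -0.04], 0],
    [[0, 0, -0.03], 0],
    [[0, 0, 0], 0],
    [[0, 0, 0], 0],
  ],
  fingers=-1,
)

```text
clock: 6.05
position: [489.5, 135.8, 188.6]
ee_rot: [0.996, -0.09, -0.001, 0.0]
contact_force: [-0.7, -0.6, -0.2]
gripper_width: 85.6
```

```bash
python3 - <<'E'
from m import *
snap('wrist','w4'); crop('w4',240,140,390,290,5,'w4c')
go(489.4,136.1,88,-10.4)
E
```

```text
clock 6.1 pos [489.3 135.7 188.2] yaw -10.37 tilt [-0.0022 -0.001  -1.    ] F [ 0.1 -0.8 -0.7] w 85.6 j [ 0.59  0.25 -0.37 -0.   -0.95  0.8 ]
shift mm [  0.2  -0.5 100.2] turn 0.03
```

View pics/w4c.png

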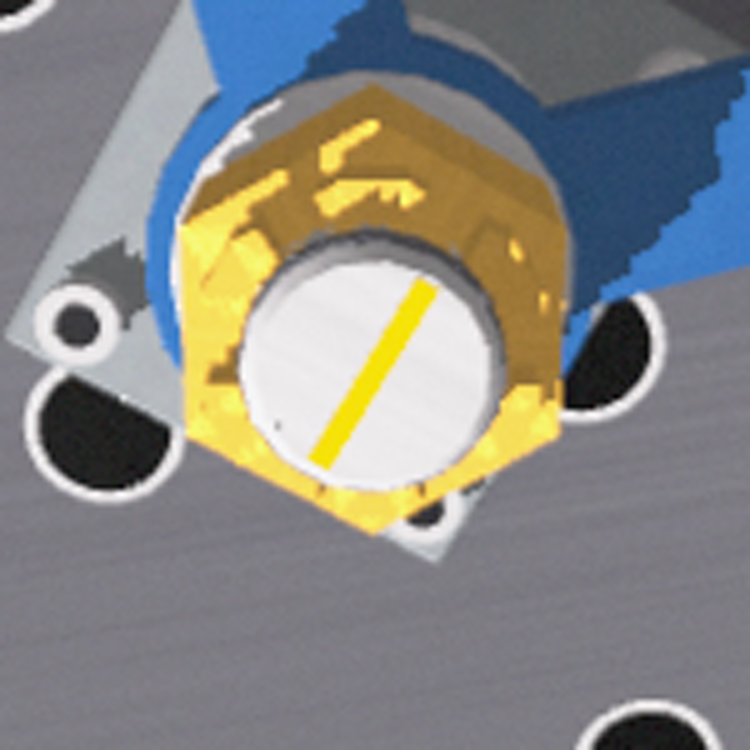

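View pics/w4.png

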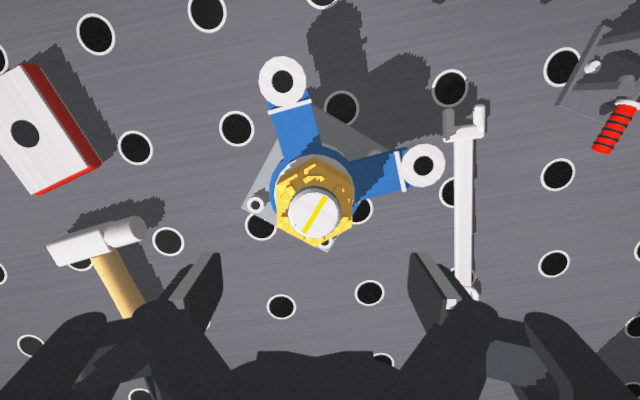

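```bash
python3 - <<'E'
from m import *
d=load('w4'); g=lambda x,y:(240+x/5,140+y/5)
hexfit(d,[g(*q) for q in [(183,228),(187,435),(375,533),(560,430),(564,225)]])
a,b=[atz(d,*g(*q),105) for q in [(428,284),(320,465)]]
print('line',np.degrees(np.arctan2(*(a-b)[1::-1])),(a+b)/2)
c=np.array([489.4,136.1])
for q in [(282,81),(424,165)]:
    v=atz(d,*q,54)[:2]-c; print(np.degrees(np.arctan2(v[1],v[0])),np.linalg.norm(v))
# base corner
# pin rough target: (523,-127)
go(495,-112,230,-30)
E
```

```text
hex centre [489.4 136. ] flat-normal angle mod60 20.08 res [0.5 0.3 0.3 0.3 0.3]
line -39.63259489049856 [488.92478855 136.13247876 105.        ]
5.148277750726839 90.66053298168728
-85.42121540957939 91.426643257653
clock 6.1 pos [489.3 135.7 188.2] yaw -10.37 tilt [-0.0022 -0.001  -1.    ] F [ 0.1 -0.8 -0.7] w 85.6 j [ 0.59  0.25 -0.37 -0.   -0.95  0.8 ]
shift mm [ 50.1 242.7 -41.6] turn 19.63
```

Request:
drive_tool(
  plan=[
    [[0.014, 0.05, 0], 0],
    [[0.014, 0.05, 0], 0],
    [[0.014, 0.05, 0], 0],
    [[0.014, 0.05, 0], 0],
    [[0.014, 0.05, 0], 7],
    [[0, 0, 0], 7],
    [[0, 0, 0], 6],
    [[0, 0, 0], 0],
    [[0, 0, 0], 0],
  ],
)

```text
clock: 7.22
position: [513.7, -122.3, 188.6]
ee_rot: [0.965, -0.261, -0.001, 0.0]
contact_force: [0.4, 0.6, 0.0]
gripper_width: 85.8
```

```bash
python3 - <<'E'
from m import *
go(515,-120,190,-30)
snap('wrist','w5'); crop('w5',200,80,420,280,3.6,'w5c')
E
```

```text
clock 7.22 pos [ 513.7 -122.3  188.6] yaw -30.26 tilt [-1.6e-03 -1.0e-04 -1.0e+00] F [0.4 0.6 0. ] w 85.8 j [ 0.07  0.28 -0.33 -0.   -0.96  0.97]
shift mm [-0.1 -2.7 -1.4] turn -0.26
```

View pics/w5.png

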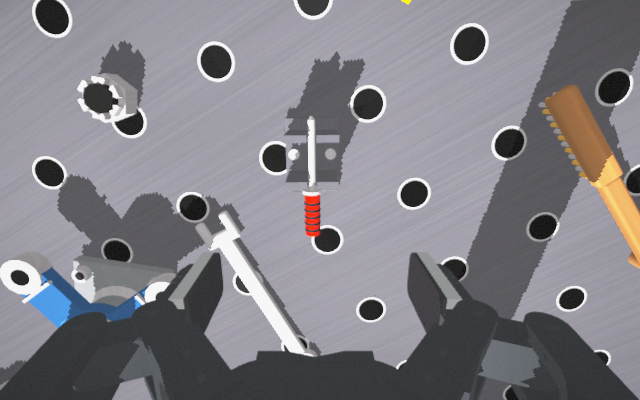

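View pics/w5c.png

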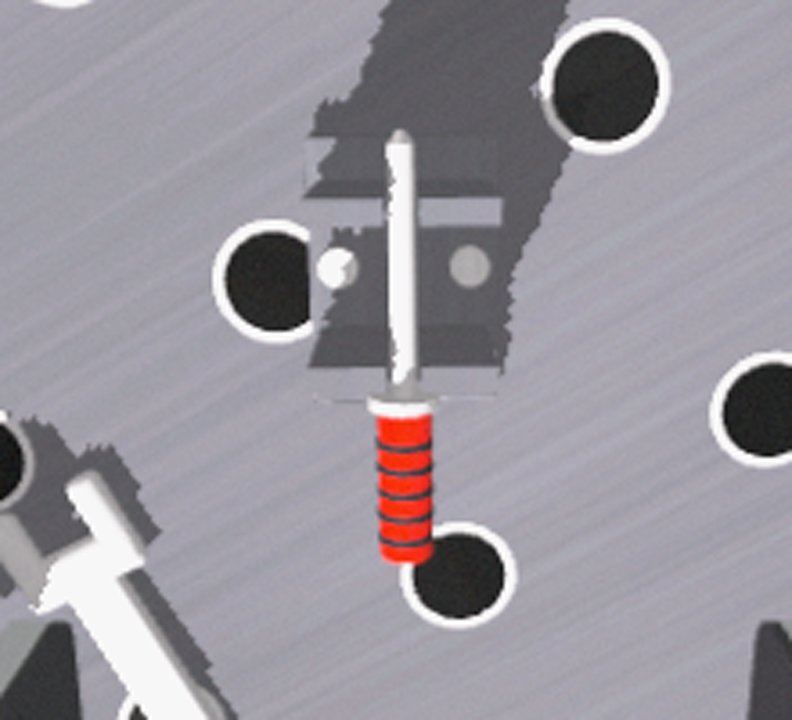

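```bash
python3 - <<'E'
from m import *
d=load('w5'); g=lambda x,y:(200+x/3.6,80+y/3.6)
t=atz(d,*g(399,132),45);e=atz(d,*g(407,557),45);c=atz(d,*g(403,402),45+4);c2=atz(d,*g(403,408),45)
print(t,e,np.linalg.norm(t-e),'dir',np.degrees(np.arctan2(*(t-e)[1::-1])), 'collar',c, np.linalg.norm(t-c))
u=(t-e)/np.linalg.norm(t-e)
m=(t+e)/2; o=m+u*(15.5); hc=o-47.5*u; print('origin',o,'handle centre',hc)
for q in [g(85,480),g(150,540),g(40,600)]:
    v=(atz(d,*q,8)-hc); print('spanner along',v@u,'across',np.cross(u,v)[2])
go(hc[0],hc[1],51,np.degrees(np.arctan2(u[1],u[0])))
E
```

```text
[ 567.82135541 -150.37747009   45.        ] [ 478.50331994 -100.12679336   45.        ] 102.48337412435397 dir -29.3622763238649 collar [ 514.56102091 -120.17543665   49.        ] 61.35817838904771
origin [ 536.67115861 -132.85224731   45.        ] handle centre [ 495.27315898 -109.5615705    45.        ]
spanner along -11.044851732246853 across 89.30354740580077
spanner along -29.311158822376676 across 72.7909077353941
spanner along -47.382246927589804 across 105.8685753339412
clock 7.28 pos [ 513.8 -122.3  188.8] yaw -30.26 tilt [-0.0011 -0.     -1.    ] F [0.6 0.1 0.6] w 85.6 j [ 0.07  0.28 -0.33 -0.   -0.96  0.97]
shift mm [-22.3  -1.7 137.8] turn -0.9
```

Request:
drive_tool(
  plan=[
    [[-0.022, -0.002, 0.02], -0.9],
    [[0, 0, 0.03], 0],
    [[0, 0, 0.03], 0],
    [[0, 0, 0.025], 0],
    [[0, 0, 0.013], 0],
    [[0, 0, 0], 0],
    [[0, 0, 0], 0],
  ],
  fingers=0,
)

```text
clock: 8.15
position: [496.8, -109.5, 72.2]
ee_rot: [0.967, -0.254, 0.001, -0.0]
contact_force: [0.9, -0.2, 0.3]
gripper_width: 42.9
```

```bash
python3 - <<'E'
from m import *
snap('wrist','w6')
go(495.3,-109.6,51,-29.36)
E
```

```text
clock 8.2 pos [ 496.9 -109.5   72.3] yaw -29.43 tilt [ 0.0022  0.     -1.    ] F [ 0.   0.1 -0.5] w 42.7 j [ 0.1   0.41 -0.5   0.   -0.66  0.95]
shift mm [-1.4  0.8 21.3] turn -0.07
```

View pics/w6.png

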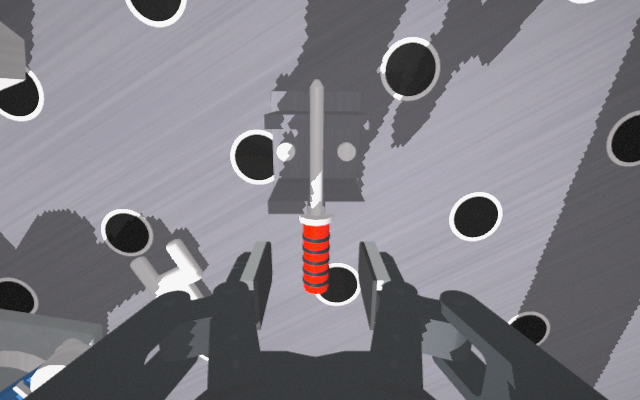

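Request:
drive_tool(
  plan=[
    [[-0.001, 0.001, 0.011], 0],
    [[0, 0, 0.01], 0],
    [[0, 0, 0], 0],
    [[0, 0, 0], 0],
  ],
)

```text
clock: 8.7
position: [494.8, -110.0, 50.2]
ee_rot: [0.967, -0.254, -0.0, 0.0]
contact_force: [-1.0, 0.7, -0.4]
gripper_width: 42.7
```

```bash
python3 - <<'E'
from m import *
snap('wrist','w7'); crop('w7',200,150,440,330,3,'w7c')
go(495.3,-109.6,51,-29.36)
d=load('w7')
for x in (-28.5,-47.5,-66.5): 
    u=np.array([np.cos(-.5125),np.sin(-.5125),0]); print(proj(d,np.array([536.7,-132.9,45])+x*u))
E
```

```text
clock 8.75 pos [ 494.9 -110.    50.4] yaw -29.44 tilt [ 2.e-04 -1.e-04 -1.e+00] F [-0.3 -0.2 -0.6] w 42.6 j [ 0.1   0.44 -0.53  0.   -0.6   0.95]
shift mm [ 0.2 -0.6 -0.6] turn -0.08
[313.36117753 236.21674178]
[313.48509865 275.97377897]
[313.59949261 312.67426566]
```

View pics/w7c.png

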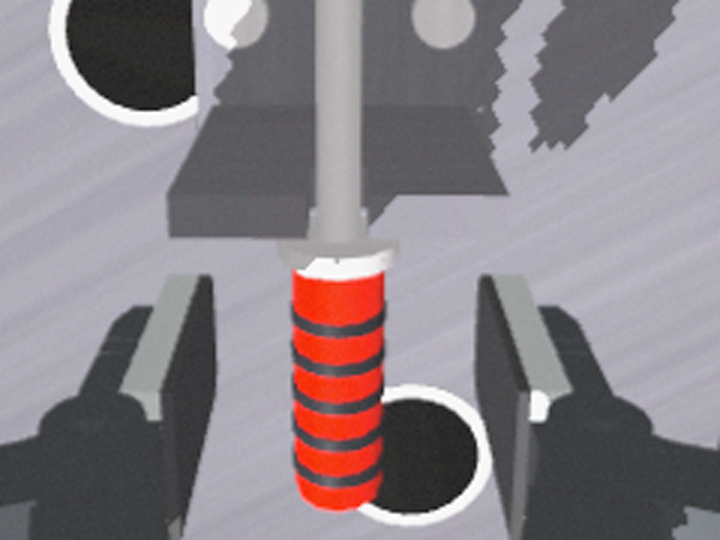

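Request:
drive_tool(
  plan=[
    [[0, 0, 0], 0],
    [[0, 0, 0], 0],
    [[0, 0, 0], 0],
    [[0, 0, 0], 0],
    [[0, 0, 0], 0],
    [[0, 0, 0], 0],
  ],
  fingers=1,
)

```text
clock: 9.5
position: [494.8, -110.0, 50.4]
ee_rot: [0.967, -0.254, 0.0, -0.0]
contact_force: [0.2, -0.4, 1.9]
gripper_width: 11.1
```

```bash
python3 - <<'E'
from m import *
go(495.3,-109.6,51,-29.36)
snap('wrist','w8'); crop('w8',200,50,440,230,3,'w8c')
E
```

```text
clock 9.5 pos [ 494.8 -110.    50.4] yaw -29.45 tilt [ 3.e-04 -1.e-04 -1.e+00] F [ 0.2 -0.4  1.9] w 11.1 j [ 0.1   0.44 -0.53  0.   -0.6   0.95]
shift mm [ 0.2 -0.6 -0.6] turn -0.09
```

View pics/w8.png

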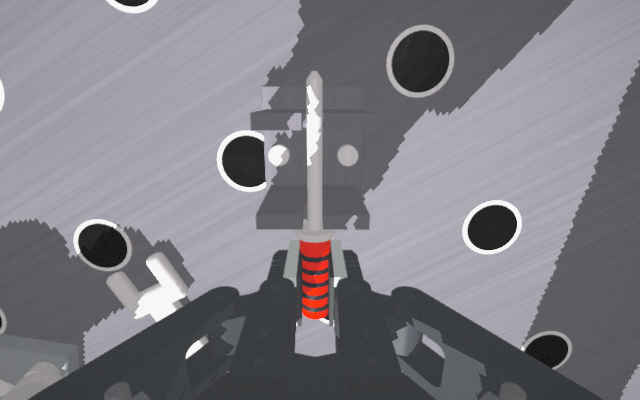

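Request:
drive_tool(
  plan=[
    [[0, 0, -0.02], 0],
    [[0, 0, -0.04], 0],
    [[0, 0, -0.05], 0],
    [[0, 0, 0], 5],
    [[0, 0, 0], 5.8],
    [[0, 0, 0], 0],
    [[0, 0, 0], 0],
  ],
)

```text
clock: 10.42
position: [494.5, -110.0, 160.0]
ee_rot: [0.939, -0.343, -0.0, 0.0]
contact_force: [0.6, -0.2, -0.8]
gripper_width: 11.0
```

```bash
python3 - <<'E'
from m import *
snap('wrist','w9'); crop('w9',200,50,440,230,3,'w9c')
go(388,221.6,160,-40.2)
E
```

```text
clock 10.47 pos [ 494.6 -109.9  160. ] yaw -40.19 tilt [-7.e-04  0.e+00 -1.e+00] F [ 0.6 -0.6 -0.1] w 11.2 j [ 0.1   0.28 -0.41 -0.   -0.88  0.77]
shift mm [-2.953e+02 -1.845e+02  1.000e-01] turn 0.01
```

View pics/w9.png

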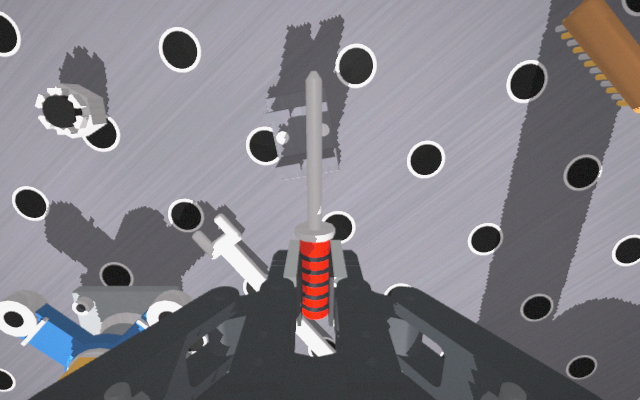

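```bash
python3 - <<'E'
from m import *
crop('w9',270,55,360,245,4,'w9d')
for f in ('w8','w9'):
    d=load(f)
    z=45 if f=='w8' else 154.6
    T=np.array([494.7,-110,0])
    yaw=np.radians(-29.45 if f=='w8' else -40.19)
    x=np.array([np.cos(yaw),np.sin(yaw),0]);y=np.array([np.sin(yaw),-np.cos(yaw),0])
    for q in [(314.2,71.5),(314,90),(314.5,227)]:
        p=atz(d,*q,z)-T; print(f,q,(p@x).round(1),(p@y).round(1))
E
```

```text
w8 (314.2, 71.5) 84.2 -0.3
w8 (314, 90) 77.9 -0.4
w8 (314.5, 227) 23.5 -0.2
w9 (314.2, 71.5) 83.9 -0.1
w9 (314, 90) 77.6 -0.2
w9 (314.5, 227) 23.2 0.0
```

View pics/w9d.png

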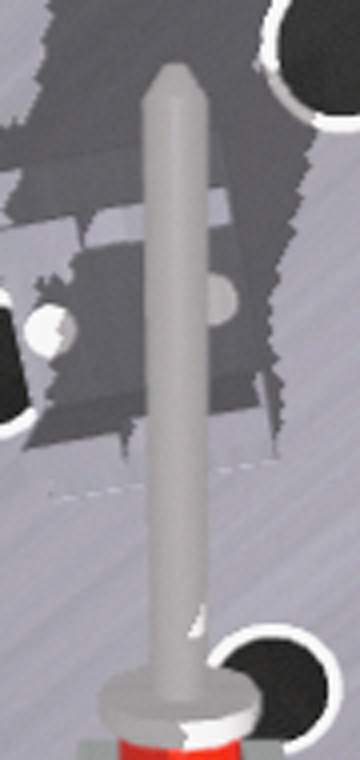

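Request:
drive_tool(
  plan=[
    [[-0.042, -0.026, 0], 0],
    [[-0.042, -0.026, 0], 0],
    [[-0.042, -0.026, 0], 0],
    [[-0.042, -0.026, 0], 0],
    [[-0.042, -0.026, 0], 0],
    [[-0.042, -0.026, 0], 0],
    [[-0.043, -0.028, 0], 0],
    [[0, 0, 0], 0],
    [[0, 0, 0.03], 0],
    [[0, 0, 0.022], 0],
    [[0, 0, 0], 0],
    [[0, 0, 0], 0],
  ],
)

```text
clock: 11.98
position: [389.0, 221.0, 108.9]
ee_rot: [0.939, -0.344, 0.0, -0.0]
contact_force: [1.0, 0.0, -0.3]
gripper_width: 11.3
```

```bash
python3 - <<'E'
from m import *
go(387.5,222.1,98,-40.2)
snap('wrist','w10');snap('side','s10')
go(387.5,222.1,98,-40.2)
crop('s10',220,110,340,210,6,'s10c')
E
```

```text
clock 11.97 pos [389.  221.  108.9] yaw -40.26 tilt [ 8.e-04  5.e-04 -1.e+00] F [ 1.   0.  -0.3] w 11.3 j [ 0.88  0.26 -0.61  0.   -0.69 -0.01]
shift mm [-1.8  0.2 10.9] turn -0.06
clock 12.07 pos [389.  221.3 109.3] yaw -40.26 tilt [ 0.0015  0.0015 -1.    ] F [-0.2 -0.1 -0.4] w 11.2 j [ 0.88  0.26 -0.61  0.   -0.69 -0.01]
shift mm [-1.7  0.4 11.3] turn -0.06
```

View pics/w10.png

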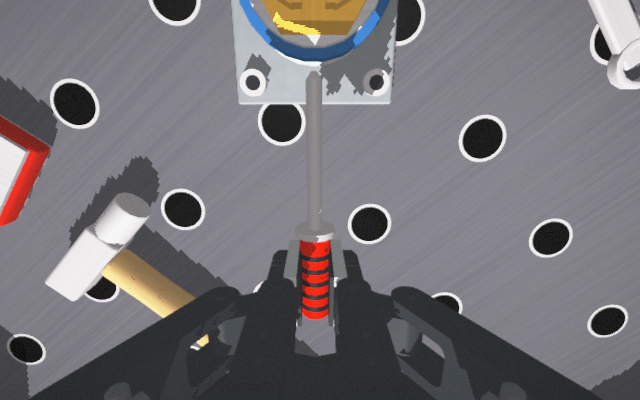

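View pics/s10c.png

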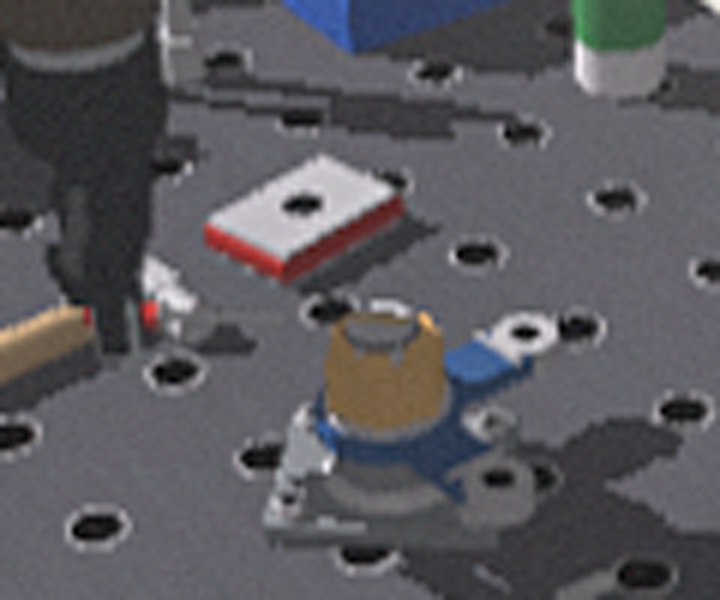

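```bash
python3 - <<'E'
from m import *
d=load('w10'); C=np.array([489.4,136.1,0])
a=atz(d,253,82.5,12);b=atz(d,376,82,12); print(a,b,'perp dir',np.degrees(np.arctan2(*(b-a)[1::-1]))+90,'mid',(a+b)/2)
yaw=np.radians(-40.2); u=np.array([np.cos(yaw),np.sin(yaw),0]);n=np.array([np.sin(yaw),-np.cos(yaw),0])
print('mid rel', ((a+b)/2-C)@u, ((a+b)/2-C)@n)
for q in [(314.3,72),(314,150),(314.3,225)]:
    for z in (103.5,): 
        p=atz(d,*q,z)-C; print(q,p@u,p@n)
s=load('s10')
for zz in (98,103.5,109): print(zz,[ (6*(proj(s,C+[0,0,zz]+u*k)-[220,110])).round(0) for k in (-140,-100,-52)])
E
```

```text
[479.06867556 196.39793111  12.        ] [428.65123913 136.4166777   12.        ] perp dir -40.04883880020998 mid [453.85995735 166.40730441  12.        ]
mid rel -46.70742606034917 -0.20900499259141805
(314.3, 72) -47.54247598368024 -0.14562141098712997
(314, 150) -75.8719762459439 -0.30811504864799816
(314.3, 225) -107.24857757001156 -0.24213890101511368
98 [array([101., 324.]), array([179., 326.]), array([274., 329.])]
103.5 [array([ 99., 315.]), array([178., 317.]), array([273., 319.])]
109 [array([ 98., 305.]), array([177., 308.]), array([272., 310.])]
```

Request:
drive_tool(
  plan=[
    [[0, 0, 0.006], 0],
    [[0, 0, 0.005], 0],
    [[0, 0, 0], 0],
    [[0, 0, 0], 0],
  ],
)

```text
clock: 12.58
position: [388.5, 221.1, 97.3]
ee_rot: [0.939, -0.344, 0.0, 0.0]
contact_force: [0.1, 0.6, 0.0]
gripper_width: 10.8
```

```bash
python3 - <<'E'
from m import *
for i in range(2):
    snap('side',f's11{i}'); go(387.5,222.1,98,-40.2)
crop('s110',220,110,340,210,6,'s11c')
E
```

```text
clock 12.62 pos [388.5 221.2  97.3] yaw -40.25 tilt [ 1.e-04  1.e-04 -1.e+00] F [ 0.1 -0.5  0.1] w 11.0 j [ 0.88  0.28 -0.63  0.   -0.66 -0.01]
shift mm [-1.4 -0.1 -0.7] turn -0.05
clock 12.68 pos [388.5 221.2  97.4] yaw -40.25 tilt [ 1.e-04  1.e-04 -1.e+00] F [-0.5  0.5  0.5] w 10.9 j [ 0.88  0.28 -0.63  0.   -0.66 -0.01]
shift mm [-1.4 -0.1 -0.6] turn -0.05
```

View pics/s11c.png

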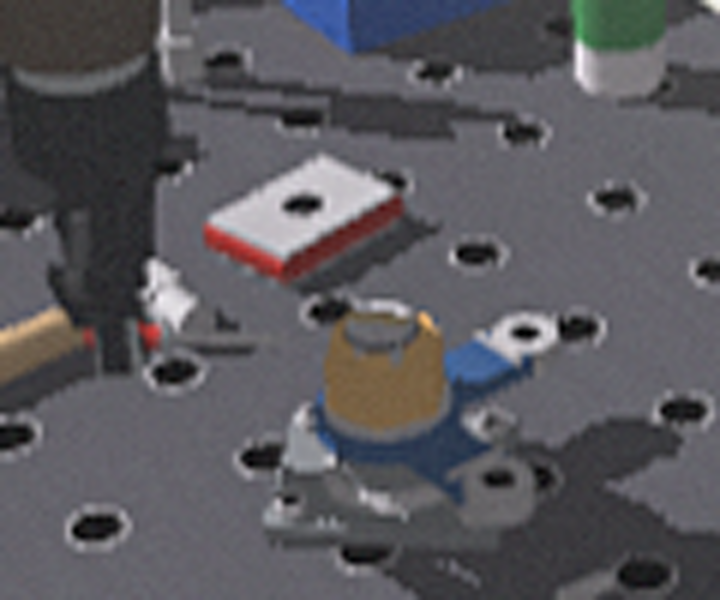

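Request:
drive_tool(
  plan=[
    [[0.008, 0, -0.0005], 0],
    [[0.008, 0, 0], 0],
    [[0.008, 0, 0], 0],
    [[0.004, 0, 0], 0],
    [[0, 0, 0], 0],
  ],
)

```text
clock: 13.3
position: [410.0, 202.6, 97.7]
ee_rot: [0.939, -0.345, -0.0, 0.0]
contact_force: [0.6, -0.2, -0.2]
gripper_width: 11.2
```

```bash
python3 - <<'E'
from m import *
snap('wrist','w12'); go(452.4,167.3,98,-40.2)
go(452.4,167.3,98,-40.2)
crop('w12',220,0,420,250,3.2,'w12c')
d=load('w12'); print(proj(d,[489.4,136.1,105]))
E
```

```text
clock 13.35 pos [409.9 202.8  97.7] yaw -40.28 tilt [-2.e-04 -1.e-04 -1.e+00] F [-0.5  0.9 -0.1] w 11.2 j [ 0.82  0.3  -0.6  -0.   -0.67  0.05]
shift mm [55.4 -0.4 -0.3] turn -0.08
clock 13.35 pos [409.9 202.8  97.7] yaw -40.28 tilt [-2.e-04 -1.e-04 -1.e+00] F [-0.5  0.9 -0.1] w 11.2 j [ 0.82  0.3  -0.6  -0.   -0.67  0.05]
shift mm [55.4 -0.4 -0.3] turn -0.08
[3.12842501e+02 1.45912991e-01]
```

View pics/w12c.png

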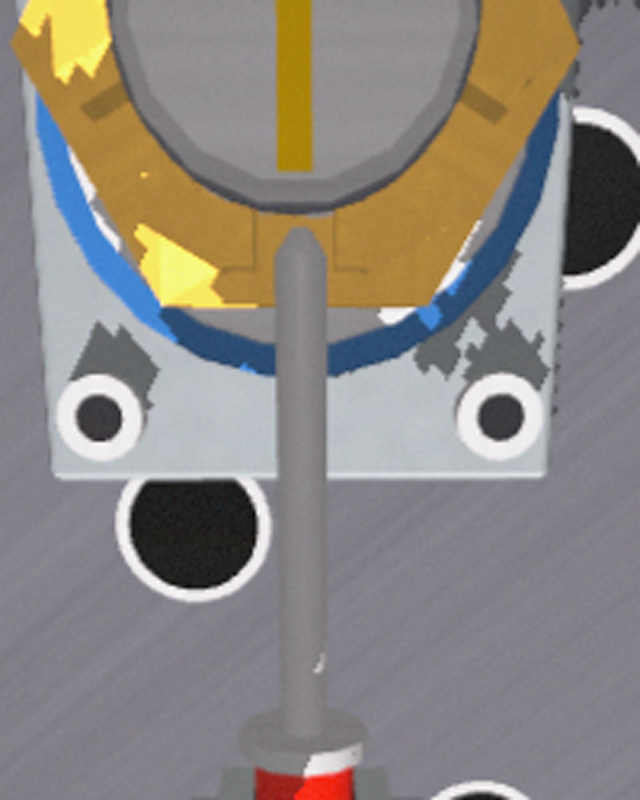

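Request:
drive_tool(
  plan=[
    [[0.003, -0.0006, -0.0002], 0],
    [[0.006, 0, 0], 0],
    [[0.006, 0, 0], 0],
    [[0.006, 0, 0], 0],
    [[0.005, 0, 0], 0],
    [[0, 0, 0], 0],
  ],
)

```text
clock: 14.1
position: [430.3, 186.3, 98.0]
ee_rot: [0.939, -0.344, -0.0, 0.0]
contact_force: [-0.1, 0.3, -0.8]
gripper_width: 11.0
```

```bash
python3 - <<'E'
from m import *
snap('wrist','w13'); go(452.4,167.3,98,-40.2)
crop('w13',220,0,420,250,3.2,'w13c'); print(arm.read_state()['wrist_torque'])
E
```

```text
clock 14.15 pos [430.1 186.4  98. ] yaw -40.28 tilt [-1.e-04 -1.e-04 -1.e+00] F [-0.1 -0.2 -1. ] w 10.9 j [ 0.76  0.31 -0.57 -0.   -0.68  0.11]
shift mm [29.4  0.2 -0. ] turn -0.08
[-0.00359334 -0.01307012 -0.01994827]
```

View pics/w13c.png

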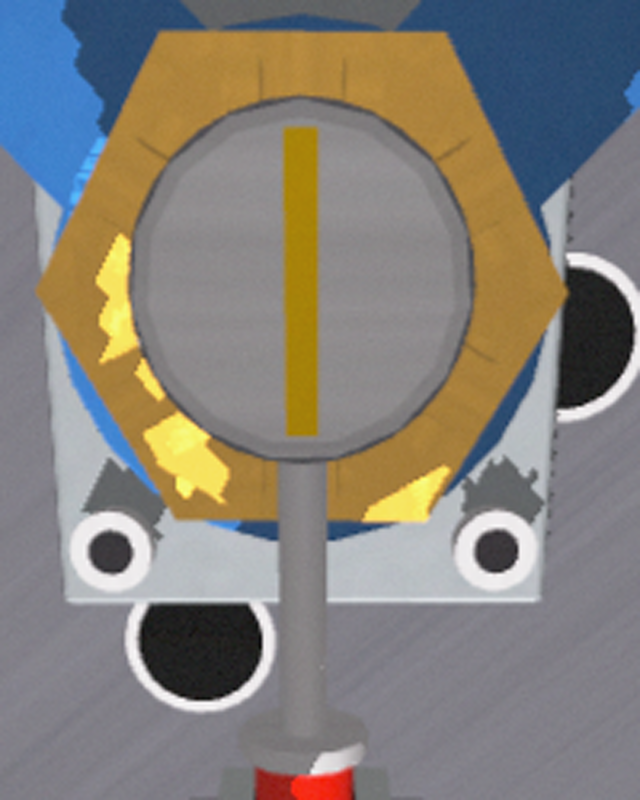

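Request:
drive_tool(
  plan=[
    [[0.006, 0, 0], 0],
    [[0.006, 0, 0], 0],
    [[0.006, 0, 0], 0],
    [[0.006, 0, 0], 0],
    [[0.003, 0, 0], 0],
    [[0, 0, 0], 0],
  ],
)

```text
clock: 14.9
position: [450.7, 169.1, 98.0]
ee_rot: [0.939, -0.344, -0.0, -0.0]
contact_force: [0.4, 0.7, -0.2]
gripper_width: 11.2
```

```bash
python3 - <<'E'
from m import *
snap('wrist','w14'); go(452.4,167.3,98,-40.2)
crop('w14',220,100,420,280,3.2,'w14c'); print(arm.read_state()['wrist_torque'])
E
```

```text
clock 14.95 pos [450.7 169.1  98. ] yaw -40.25 tilt [-0. -0. -1.] F [-0.3 -0.6 -0.8] w 10.9 j [ 0.7   0.33 -0.54  0.   -0.69  0.17]
shift mm [2.5 0.3 0. ] turn -0.05
[ 0.07202702  0.05128951 -0.00271011]
```

View pics/w14c.png

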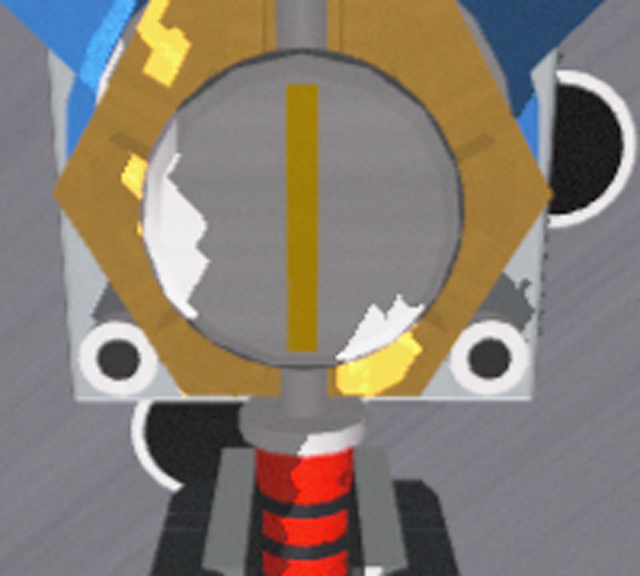

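Request:
drive_tool(
  plan=[
    [[0.001, 0, 0], 0],
    [[0.001, 0, 0], 0],
    [[0.0005, 0, 0], 0],
    [[0, 0, 0], 0],
    [[0, 0, 0], 0],
  ],
)

```text
clock: 15.58
position: [451.0, 168.8, 98.0]
ee_rot: [0.939, -0.344, -0.001, -0.0]
contact_force: [-9.7, 9.0, 2.8]
gripper_width: 10.8
```

```bash
python3 - <<'E'
from m import *
go(452.4,167.3,98,-40.2); print(arm.read_state()['wrist_torque'])
E
```

```text
clock 15.57 pos [451.  168.8  98. ] yaw -40.25 tilt [-0.0021  0.0015 -1.    ] F [-9.7  9.   2.8] w 10.8 j [ 0.69  0.33 -0.54 -0.   -0.7   0.18]
shift mm [ 2.1  0.3 -0. ] turn -0.05
[2.41278082e+00 2.56319963e+00 9.35488774e-04]
```

```bash
python3 - <<'E'
from m import *
snap('wrist','w15');snap('side','s15')
crop('w15',220,100,420,280,3.2,'w15c');crop('s15',220,110,340,210,6,'s15c')
d=load('w15'); C=np.array([489.4,136.1,92.5]);yaw=np.radians(-40.2); u=np.array([np.cos(yaw),np.sin(yaw),0])
for k in (-28.5,-25.5,35.5): print(k,3.2*(proj(d,C+k*u)-[220,100]))
E
```

```text
-28.5 [304.52597449 416.13839938]
-25.5 [304.50869203 394.87292381]
35.5 [ 304.09914745 -109.05788482]
```

View pics/w15.png

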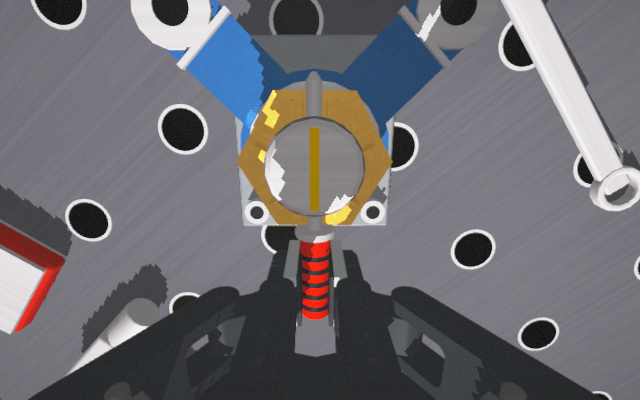

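View pics/w15c.png

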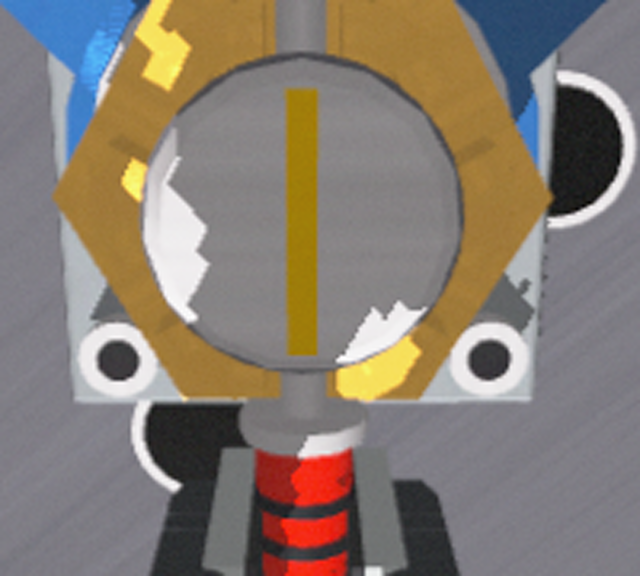

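View pics/s15c.png

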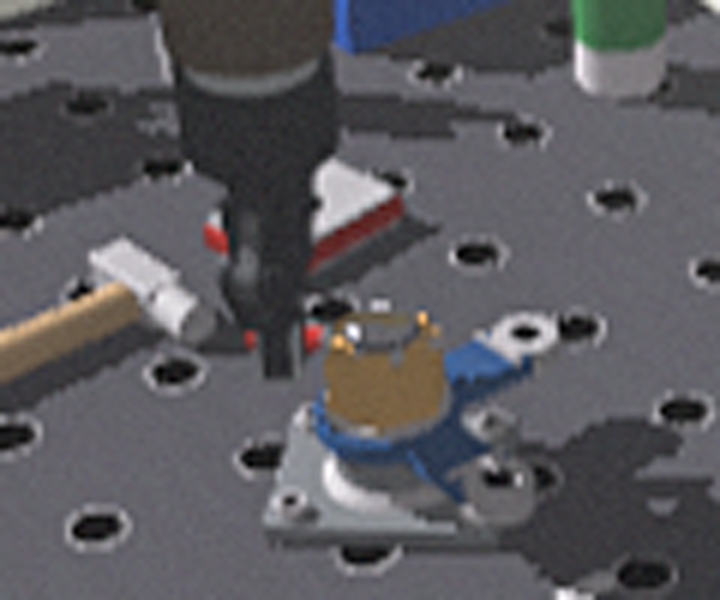

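Request:
drive_tool(
  plan=[
    [[0, 0, 0], 0],
    [[0, 0, 0], 0],
    [[0, 0, 0], 0],
    [[0, 0, 0], 0],
    [[0, 0, 0], 0],
  ],
  fingers=0,
)

```text
clock: 16.3
position: [452.6, 167.4, 98.0]
ee_rot: [0.939, -0.344, -0.0, 0.0]
contact_force: [-0.3, -0.1, 0.3]
gripper_width: 42.6
```

```bash
python3 - <<'E'
from m import *
snap('wrist','w16'); go(452.4,167.3,98,-40.2)
crop('w16',220,60,420,340,2.1,'w16c')
d=load('w16'); C=np.array([489.4,136.1,92.5]);yaw=np.radians(-40.2); u=np.array([np.cos(yaw),np.sin(yaw),0])
for k,h in ((-66.5,6.5),(-28.5,8.5),(-25.5,8.5),(35.5,0)): print(k,2.1*(proj(d,C+k*u+[0,0,h])-[220,60]))
E
```

```text
clock 16.35 pos [452.6 167.4  98. ] yaw -40.26 tilt [ 0.e+00 -1.e-04 -1.e+00] F [ 0.5 -0.3  0.2] w 42.7 j [ 0.69  0.33 -0.54  0.   -0.7   0.18]
shift mm [-0.1  0.3  0. ] turn -0.06
-66.5 [199.96606495 547.59014168]
-28.5 [199.80421799 385.38692736]
-25.5 [199.7887061  370.78913824]
35.5 [199.36865831  26.19111105]
```

View pics/w16c.png

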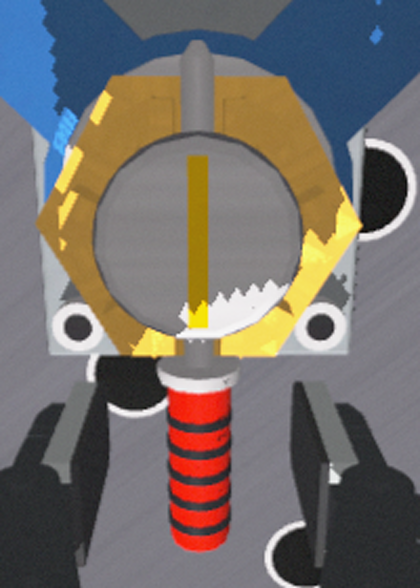

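Request:
drive_tool(
  plan=[
    [[0, 0, -0.015], 0],
    [[0, 0, -0.03], 0],
    [[0, 0, -0.04], 0],
    [[0, 0, 0], 0],
    [[0, 0, 0], 0],
  ],
)

```text
clock: 16.98
position: [452.1, 167.3, 182.6]
ee_rot: [0.939, -0.344, -0.0, 0.0]
contact_force: [0.5, -0.6, 0.2]
gripper_width: 42.8
```

```bash
python3 - <<'E'
from m import *
snap('wrist','w17'); snap('side','s17'); go(452.4,167.3,98,-40.2)
crop('w17',240,60,400,220,5,'w17c'); crop('s17',240,130,340,205,8,'s17c')
d=load('w17'); C=np.array([489.4,136.1,92.5]);yaw=np.radians(-40.2); u=np.array([np.cos(yaw),np.sin(yaw),0])
for k,h in ((-66.5,6.5),(-28.5,8.5),(-25.5,8.5),(35.5,0)): print(k,5*(proj(d,C+k*u+[0,0,h])-[240,60]), 8*(proj(load('s17'),C+k*u+[0,0,h])-[240,130]))
E
```

```text
clock 17.07 pos [451.9 167.1 181.9] yaw -40.27 tilt [-0.0021 -0.0014 -1.    ] F [ 0.1 -0.1 -0.9] w 42.6 j [ 0.69  0.22 -0.44 -0.   -0.92  0.18]
shift mm [ 0.3 -0.7 83.9] turn -0.07
-66.5 [371.40707847 893.66045729] [166.88746865 274.777912  ]
-28.5 [370.8299565 632.3183324] [266.9041049  272.99704475]
-25.5 [370.78237185 609.96451017] [274.86041136 273.20929961]
35.5 [369.82439652 113.36317035] [438.4772796  296.53911359]
```

View pics/w17c.png

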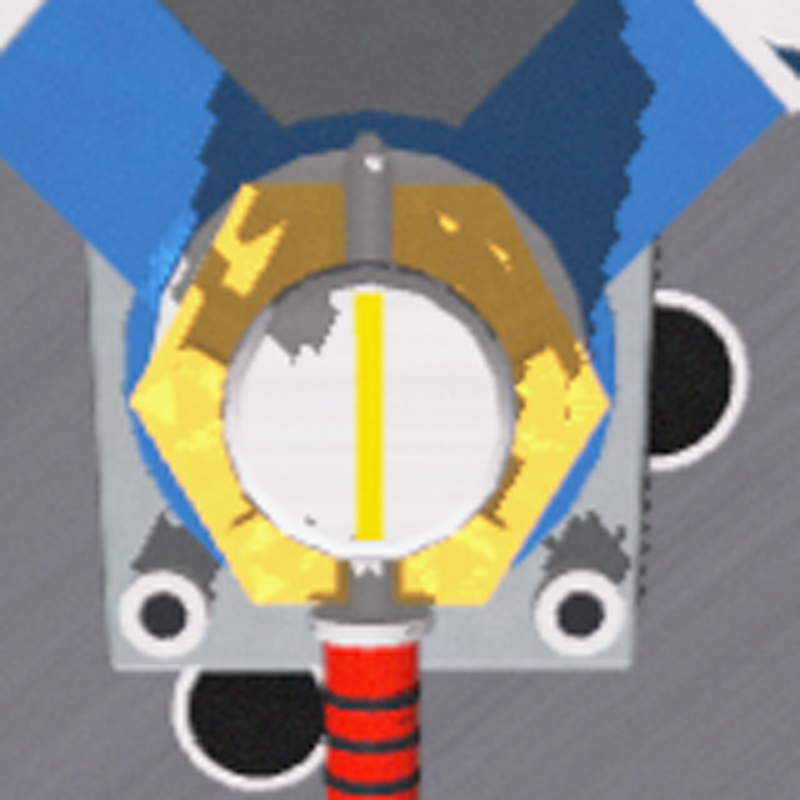

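View pics/s17c.png

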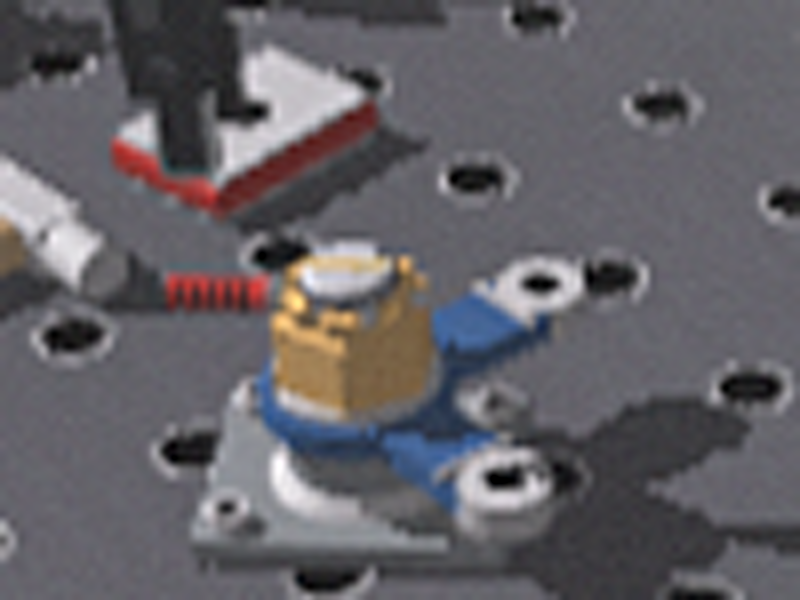

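View pics/w17.png

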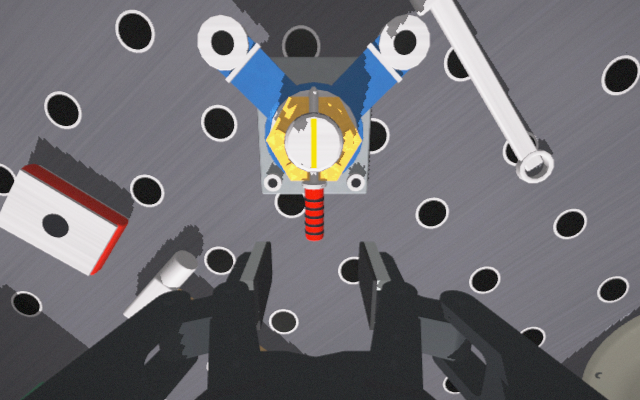

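```bash
python3 - <<'E'
from m import *
d=load('w17'); g=lambda x,y:(240+x/5,60+y/5)
hexfit(d,[g(*q) for q in [(132,403),(258,604),(490,604),(608,403)]])
s=arm.read_state(); print(s['clock'],np.abs(s['joint_vel']).max())
print(arm.job_done())
E
```

```text
hex centre [488.9 136.3] flat-normal angle mod60 19.959999999999994 res [0.1 0.1 0.3 0.4]
17.075 0.005421795252613615
the job is handed in; nothing more can be done
None
```

I tightened the castle nut 33.5° clockwise to the next slot, put the red-handled pin through slot and hole, let go, and handed the job in at 17 s. No verdict was reported.

- **Nut:** before the pin went in, the wrist camera put a slot pair within about 0.3° of the cross hole. After release it still read in line, about 0.2° off.
- **Pin:** I stopped pushing when the collar met the nut at about 13 N. After release the tip shows on the far side, and the handle lies along the hole.
- **Disagreement:** my pixel checks put the pin about 1 to 2.5 mm short of the nominal home position (handle end 0.8, collar 1.6, tip 2.4 mm). The limit is 6 mm. The collar may be resting on the nut's flats, which stand a little outside the crown. I did not push harder.
- **Everything else:** the gripper is about 80 mm above the pin and read no contact force. I had no contact with the other loose things that I know of, but I took no final top picture to check them all.

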